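# Ease the spring clip off a microscope shaft with a wedge

### The arm

A 6-joint arm with a two-finger parallel gripper is mounted at the origin on the work surface. World frame = base frame: x ahead of the robot, y to its left, z up, the work surface at z = 0. Lengths are in m, angles in rad, forces in N, time in s.
With the tool pointing down it reaches from about 0.35 to 0.775 m from the base axis. Payload 5.5 kg.
Tool frame: the origin (TCP) lies at the very end of the fingers, on their centre line; the grasp point (between the pads) lies 19 mm behind it; z points along the fingers, y is the line along which they close (so a half turn about z gives the same grasp; the last joint's range is limited). The gripper opens to 85 mm and grips with 20 to 120 N. Pads are 22 mm wide; open, the fingers measure 114 mm over their backs; the gripper's body (76 mm by 85 mm) begins 54 mm behind the grasp point. The pads swing forward as they close: fully open they stand 13 mm farther back than shut.
Start: joints at [1.1, 0.313, 0.046, 1.304, 0, 1.431], TCP at [0.187, 0.544, 0.231] pointing down, gripper open.
Joint ranges: [-2.76, 2.76], [-0.86, 1.69], [-1.03, 1.26], [-2.2, 2.34], [-1.47, 1.5], [-3.14, 3.14]. Speed limits (rad/s): [2.57, 2.57, 3.14, 3.14, 3.14, 3.14].

### API

Orientations are given as a unit quaternion [w, x, y, z].
In Python, from workcell import env, cams, ticket, spotter gives the robot as it stands.
- The arm moves only by the tool jog_arm, never from a script. Its argument "increments" is a list that holds one entry, the list of rows, each a list of 7 numbers: the shift along the tool's x, y, z in units of 0.25 m (1.0 is 0.25 m), then the turn, a rotation vector about the tool's x, y, z in units of 180 degrees (1.0 is 180 degrees), then the closure in counts, from 0 (fully open) to 255 (shut). A call has 1 to 20 rows; each row shifts and turns the commanded pose from where the row before left it, along the tool's axes as they then stand; what a row does not reach is not made up. A row lasts 1/10 s, in which the tool goes at most 50 mm and 8.59 degrees, less where a joint would pass 70% of its speed; a pose out of reach is approached as far as the arm can. A call with a number of a shift or a turn outside -1 to 1 is refused whole. A call with a gripper value outside its range is refused whole. The fingers move at their own pace and stop on an object; "force" is the grip in N (left out, the last holds). Time passes only in rows, so rows that do not move let the fingers close. It gives the time, the measured TCP pose, the force, the opening and the grip force at its end, in the units of the state.
- env.get_state(): the state, without advancing time (a new reading comes with each control period).
- cams.read_camera(name): name is "side" or "top"; returns a dict with "pixels" (480x640x3 uint8, red, green, blue), "fx", "fy", "cx", "cy" (pixels), "xyz" and "attitude" of the camera in the world. Camera axes: x right, y down, z forward; pixel columns grow to the right and rows downward; lengths in m; the calibration is good to about 2 mm. A picture is of the moment at which its call begins. There is no depth.
- ticket.hand_in(): hands the job in; it is judged then, once.
Trained networks look in the newest picture that a camera, given by its name, has taken for a name from the list of things; names that differ only in an ending like _2 or _b are one class to them, and where a whole thing is asked for, a point or a joint stands for the part that bears it (a point fixed in the world has none). Each returns a list of dicts, best first, with "conf" (0 to 1); they miss things now and then, are a little off and sometimes report something else, mostly with a low value. They report only what shows in the picture. A call takes as long as a camera call. They do not tell look-alikes from the thing itself.
- spotter.find_in(target, camera): "uv" ([column, row] in pixels, amid what is visible of it).
- spotter.cut_out(target, camera): "region" (480x640 bool, what is visible of it) and "uv" ([column, row] in pixels, amid what is visible of it).
- spotter.landmark_of(target, camera): "uv" ([column, row] in pixels: a listed point, or the origin of a listed thing).
The state is a dict: "clock": time; "joint_pos": joint angles; "qvel": joint speeds; "tau": joint torques, N m; "tcp_pos": TCP position; "orientation": TCP orientation; "wrist_force": force on the tool from outside, world axes, zero at the start; "ft_torque": the same for the moment, N m; "finger_gap": finger opening in m; "grip_force": force on a finger pad.
Only numpy, scipy, OpenCV 4.12 (cv2) and the standard library are available. Lean on these libraries where they do the work, as an engineer would, in place of code of your own. Each camera call takes 0.05 s, during which the arm holds its last target. There are 200 camera calls.

### The job

Take the square-handled wedge out of its wooden block, lay its flat face gently on the leaning shaft (pressing hard scores it), slide the blade down and under the bridge of the spring clip until the jaws spread and the clip comes off, and let the clip drop into the rimmed tray of the same stand. Then stand the wedge upright in its own block again, guard resting on the block. Do not handle the clip with the fingers, and leave the other things on the bench where they are.

Things in the scene. Friction and masses are not known exactly. Their poses are not given: they have to be found in the camera images.
- stand: Stripped microscope foot, fixed: cream tray 240 x 190 mm, a steel shaft leaning over it. Origin on the bench under the tray, z up. Tray floor 14 mm up, spans x -94 to 134, y -89 to 89 mm in this frame; rim 28 mm high. The round shaft (20 mm diameter) leans 35 degrees from vertical to the stand's -x, which points to the robot's right (-y) within 20 degrees: it rises along (-0.574, 0, 0.819).
- seat (a point): Point on the shaft's axis, at stand (-41, 0, 143) mm, axes as the stand: where the clip's origin sits at the start. From 5.4 to 21.4 mm below it along the shaft is a fixed dark collar; its two cheeks, 8 to 19 mm either side and up to 20 mm out from the axis, stop the clip sliding down. Between them the shaft's upper side is open (16 mm wide), so a blade can pass on down.
- shaft_end (a point): Middle of the shaft's free upper end, 20 mm up the shaft from the seat. Axes as the stand.
- tray (a point): Centre of the tray's floor, stand (20, 0, 14) mm.
- clip: Loose steel spring clip on the shaft, 30 g, 10 mm long along the shaft, 30 mm wide, 29 mm tall. Origin on the shaft's axis at mid-length; x points down the shaft, y across it, z out from the shaft's upper side (55 degrees from vertical). Two sprung jaws hang from the ends of its bridge and hook 8 mm below the shaft's middle, pressing about 6 N each. Greased: friction about 0.25.
- bridge (a point): Middle of the underside of the clip's flat 3 mm bridge, clip (0, 0, 13.5) mm, axes as the clip. Under it is a gap of only 3.5 mm to the shaft's top (clip z = 10 mm), 15 mm wide between two feet that rest on the shaft. Lifted some 9 to 12 mm along z, the jaws spread and let go; this takes about 5 to 15 N of push on the wedge. A freed clip may hang on the blade until that is lifted away.
- wedge: Wedge tool, 60 to 130 g, 146 mm long, upright in block_w at the start. Origin on its axis at the underside of its round guard disc (36 mm diameter, 5 mm thick), z up the handle. Square handle 16 x 16 mm, z = 5 to 70 mm; below the disc the blade, 9 mm wide in y, to z = -76 mm. Its flat face, x = -10 mm all the way, goes on the shaft; at the start it looks to the robot's right within 25 degrees.
- wedge_tip (a point): Middle of the blade's tip edge, wedge (-9, 0, -76) mm, axes as the wedge. The blade is 2 mm thick here (x = -10 to -8 mm) and grows evenly to 18 mm (x = -10 to 8 mm) at 50 mm from the tip, then stays so up to the disc.
- block_w: Wooden block 60 x 60 x 90 mm, fixed, holding the wedge. Origin under its centre. A rectangular well from its top, 26 mm (x) by 17 mm (y), 82 mm deep, centred at x = -1 mm; the wedge stands in it with the same axes as the block, the guard disc flat on the top.
- block_w_mouth (a point): Centre of the top of block_w, where the wedge's origin stands (90 mm above the bench).
- punch: Bystander: a punch with a round handle and a ball top (24 mm), standing in an identical second block. The two blocks may stand on either side.
- objective: Bystander: steel microscope objective, 43 mm tall, 26 mm wide.
- eyepiece: Bystander: black eyepiece, 50 mm tall, 34 mm wide.
- oil_bottle: Bystander: small amber bottle, 75 mm tall, 32 mm wide.
- thumb_knob: Bystander: black thumb knob, 26 mm tall, 40 mm wide.
Not all that is in view belongs to the job. What is shaped like the wedge but yellow is not meant. Leave any black look-alike of the block_w alone.

How it is judged:
By the outcome, as a careful person would: the job done as asked, in the order asked, and still so for the second after the job is handed in, with the robot touching nothing.
It also fails if it takes over 59 s, if anything falls off the work surface, if the arm or the gripper's body presses on something with over 40 N, if the wrist force passes 120 N, or if a joint passes its speed limit or range.

## Working session

There is one attempt and no reset: what is moved stays moved. The work goes in short steps, Python scripts to look and compute and a tool call to move; the robot and the scene stay as the last step left them, time stands still between calls to the robot, and variables do not carry over. Pictures are saved under pics/ and viewed, at most 10 in all, crops included, and the job is handed in when it is done.

Besides the shell and the picture viewer there is one more tool, called after "Call:" as name([rows], argument=value, ...), one row to a line, values as JSON. jog_arm: Moves the arm, as the interface text tells. Shifts and turns lie within -1 to 1; 1 stands for 0.25 m of shift or 180 degrees of turn. Its arguments: {"type":"object","properties":{"increments":{"type":"array"},"force":{"type":"number"}},"required":["increments"]}

```bash
ls; mkdir -p pics
cat > h.py <<'E'
import numpy as np, cv2
from scipy.spatial.transform import Rotation as R
from workcell import env,cams,ticket,spotter
def q2R(q): return R.from_quat([q[1],q[2],q[3],q[0]]).as_matrix()
def cam(n):
    c=cams.read_camera(n); a=np.array(c['attitude'],float)
    c['R']=a if a.shape==(3,3) else q2R(a); c['p']=np.array(c['xyz'],float); return c
def ray(c,uv):
    d=c['R']@np.array([(uv[0]-c['cx'])/c['fx'],(uv[1]-c['cy'])/c['fy'],1]); return d/np.linalg.norm(d)
def proj(c,P):
    q=(np.atleast_2d(P)-c['p'])@c['R']; return np.c_[c['fx']*q[:,0]/q[:,2]+c['cx'],c['fy']*q[:,1]/q[:,2]+c['cy']]
def onz(c,uv,z):
    d=ray(c,uv); return c['p']+d*(z-c['p'][2])/d[2]
def tri(c1,u1,c2,u2):
    d1,d2=ray(c1,u1),ray(c2,u2); A=np.c_[d1,-d2]; s=np.linalg.lstsq(A,c2['p']-c1['p'],rcond=None)[0]
    a,b=c1['p']+s[0]*d1,c2['p']+s[1]*d2; return (a+b)/2,np.linalg.norm(a-b)
E
python3 - <<'E'
from h import *
np.set_printoptions(precision=4,suppress=True)
C={n:cam(n) for n in('top','side')}
for n,c in C.items():
    cv2.imwrite(f'pics/{n}0.png',c['pixels'][:,:,::-1]); print(n,c['p'],c['R'].tolist(),c['fx'],c['cx'],c['cy'])
for t in ['seat','shaft_end','tray','bridge','clip','wedge','wedge_tip','block_w_mouth','block_w','stand','punch']:
    r={n:spotter.landmark_of(t,n) for n in C}
    print(t,{n:[(np.round(x['uv'],1).tolist(),round(x['conf'],2)) for x in r[n][:4]] for n in C})
    if r['top'] and r['side']: print('   ',tri(C['top'],r['top'][0]['uv'],C['side'],r['side'][0]['uv']))
s=env.get_state();print(s)
E
```

```text
pics
top [0.3786 0.0571 1.4819] [[-0.024406214791165066, -0.9924878146845683, 0.11988442093207058], [-0.9996926549750326, 0.023707916117641607, -0.007247779130867042], [0.004351122675641077, -0.12002446590595284, -0.9927613989854019]] 617.7547436624745 310.8120124061676 238.20154338073047
side [ 0.4693 -0.6528  0.7273] [[0.9950864870623648, -0.0717535887213197, 0.06822247262811426], [-0.09836849756272598, -0.6382032377939018, 0.7635576376126643], [-0.011248197772713228, -0.7665168294140661, -0.6421257106454106]] 438.8855701009621 326.9275544296855 243.94034821487656
seat {'top': [([338.4, 188.4], 0.56)], 'side': [([391.3, 258.5], 0.6), ([388.5, 252.1], 0.54)]}
    (array([ 0.652 , -0.0165,  0.1421]), np.float64(0.004832807757592099))
shaft_end {'top': [([345.2, 182.9], 0.88), ([186.7, 243.8], 0.43), ([187.1, 243.0], 0.26)], 'side': [([393.6, 256.2], 0.56)]}
    (array([ 0.6561, -0.0302,  0.1608]), np.float64(0.0030823584506242466))
tray {'top': [([296.1, 304.4], 0.69), ([315.5, 203.6], 0.66)], 'side': [([368.4, 285.1], 0.57)]}
    (array([0.5115, 0.061 , 0.0159]), np.float64(0.229721
[... 1159 characters left out ...]
36890750873))
punch {'top': [([474.6, 253.0], 0.73), ([345.1, 186.0], 0.33), ([193.1, 248.5], 0.29)], 'side': [([332.5, 430.5], 0.83)]}
    (array([ 0.5038, -0.3254,  0.082 ]), np.float64(0.0018687247725409548))
{'clock': 1.2, 'joint_pos': array([ 1.1004,  0.3132,  0.0461,  1.3036, -0.    ,  1.4312]), 'qvel': array([ 0.0009,  0.0011,  0.0001, -0.0023,  0.001 ,  0.0001]), 'tau': array([ -0.0013, -48.048 ,  29.8812,   0.0006,  -0.0001,  -0.    ]), 'tcp_pos': array([0.1868, 0.5439, 0.2313]), 'orientation': array([0.    , 0.1646, 0.9864, 0.    ]), 'wrist_force': array([0.8519, 0.1533, 0.577 ]), 'ft_torque': array([-0.0278, -0.017 ,  0.0332]), 'grip_force': 0.0, 'finger_gap': 0.08569112374335475}
```

View pics/top0.png

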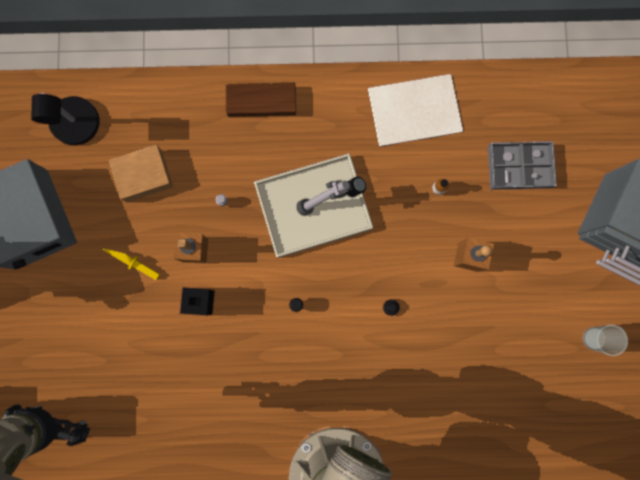

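View pics/side0.png

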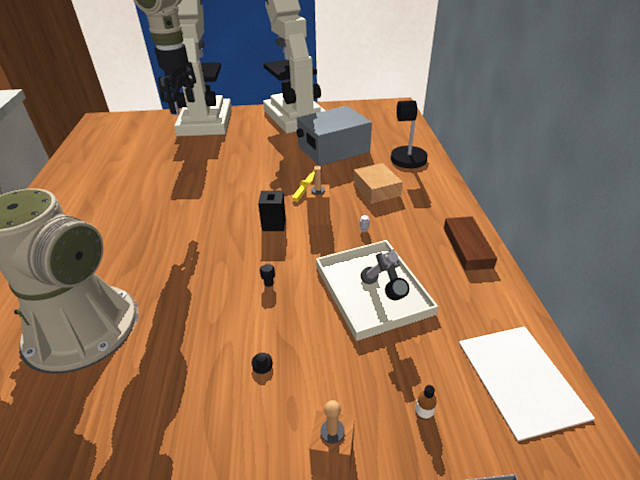

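The top view shows the wooden block with the square-handled tool at about (188,245). The yellow look-alike is at (130,262), the empty black block at (197,301), and the ball-topped punch in its block at (475,253). In the side view the wedge is at (317,182) and the stand at (377,290). I take (188,245) as the wedge, since it is a square wooden handle in a wooden block. One enlarged composite should confirm it.

Run:
```python
import cv2,numpy as np
t=cv2.imread('pics/top0.png');s=cv2.imread('pics/side0.png')
def cr(i,x,y,w,h):return cv2.resize(i[y:y+h,x:x+w],(400,300),interpolation=cv2.INTER_CUBIC)
cv2.imwrite('pics/comp.png',np.vstack([np.hstack([cr(t,160,222,60,45),cr(s,285,155,80,60)]),np.hstack([cr(t,250,150,140,105),cr(s,310,235,140,105)])]))
```

```text
(no output)
```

View pics/comp.png

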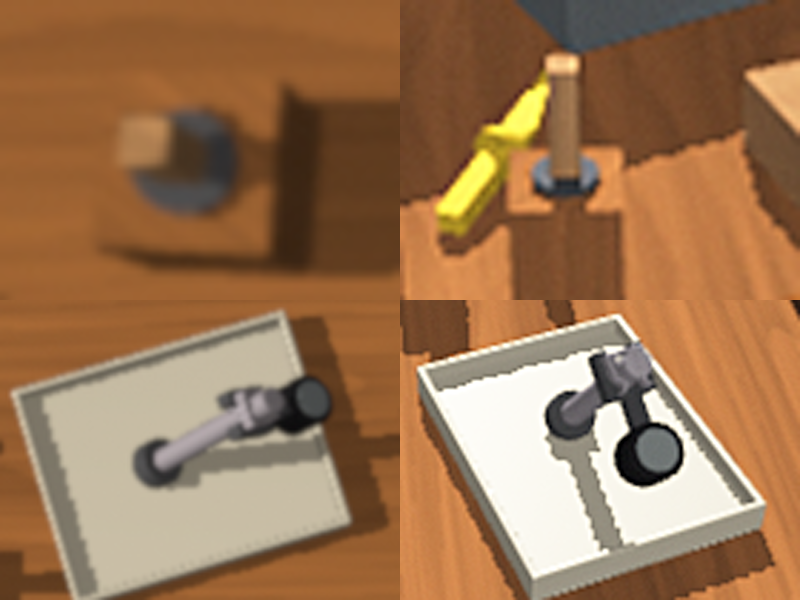

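Confirmed: a square light-wood handle on a grey disc in a wooden block, with the yellow look-alike behind it. Next I fit the stand and block poses from their silhouettes.

```bash
cat > fit.py <<'E'
from h import *
from scipy.optimize import minimize
np.set_printoptions(precision=4,suppress=True)
def mask(t,n,near):
    l=spotter.cut_out(t,n); l=[x for x in l if np.hypot(*(np.array(x['uv'])-near))<25]
    return l[0]['region'].astype(np.uint8) if l else None
def hull(m):
    n,lab,st,_=cv2.connectedComponentsWithStats(m); m=(lab==1+np.argmax(st[1:,4])).astype(np.uint8)
    return cv2.convexHull(np.argwhere(m)[:,::-1].astype(np.float32))
def iou(a,b):
    i,_=cv2.intersectConvexConvex(a,b); A,B=cv2.contourArea(a),cv2.contourArea(b); return i/(A+B-i)
def fit(cs,hs,ext,x0):
    pts=np.array([[x,y,z] for x in ext[0] for y in ext[1] for z in ext[2]])
    def f(p):
        P=pts@R.from_euler('z',p[2]).as_matrix().T+[p[0],p[1],0]
        return -sum(iou(cv2.convexHull(proj(c,P).astype(np.float32)),h) for c,h in zip(cs,hs))/len(cs)
    r=minimize(f,x0,method='Nelder-Mead',options=dict(initial_simplex=np.array(x0)+np.r_[np.zeros((1,3)),np.diag([.02,.02,.15])],xatol=1e-5,fatol=1e-6))
    return r.x,-r.fun
E
python3 - <<'E'
from fit import *
C={n:cam(n) for n in('top','side')}; c=[C['top'],C['side']]
s=[hull(mask('stand','top',(321,202))),hull(mask('stand','side',(377,290)))]
ext=([-.1,.14],[-.095,.095],[0,.028])
for k in ([0],[1],[0,1]):
    print('stand',k,fit([c[i] for i in k],[s[i] for i in k],ext,[.644,.019,1.8]))
p,_=fit(c,s,ext,[.644,.019,1.8])
T=lambda v:R.from_euler('z',p[2]).as_matrix()@np.array(v)+[p[0],p[1],0]
for nm,v in dict(seat=(-.041,0,.143),end=(-.041-.01148,0,.143+.0164),tray=(.02,0,.014)).items(): print(nm,T(v),[proj(x,T(v))[0] for x in c])
try:
  b=[mask('block_w','top',(190,247)),mask('block_w','side',(317,205))]
  for i,m in enumerate(b): print(i,None if m is None else m.sum())
  b=[hull(m) for m in b]; e=([-.03,.03],[-.03,.03],[0,.09])
  x0=[.49,.262,1.5]
  for k in ([0],[1],[0,1]): print('block',k,fit([c[i] for i in k],[b[i] for i in k],e,x0))
except Exception as ex: print(ex)
for n in C:
  for t in ('wedge','block_w_mouth','block_w'): print(n,t,[(x['uv'],x['conf']) for x in spotter.landmark_of(t,n)])
  print(spotter.find_in('wedge',n)[:3])
E
```

```text
stand [0] (array([0.6407, 0.0208, 1.8443]), np.float64(0.9659807516674563))
stand [1] (array([0.6389, 0.0219, 1.8393]), np.float64(0.9891960224345714))
stand [0, 1] (array([0.64  , 0.0212, 1.8401]), np.float64(0.9723662012518448))
seat [ 0.6509 -0.0183  0.143 ] [array([339.3499, 187.7169]), array([389.7468, 259.0086])]
end [ 0.6539 -0.0294  0.1594] [array([344.7594, 184.7092]), array([393.157 , 256.3942])]
tray [0.6347 0.0405 0.014 ] [array([312.4673, 205.674 ]), array([372.7807, 284.5725])]
0 708
1 789
block [0] (array([0.535 , 0.3276, 1.4744]), np.float64(0.9631184422830638))
block [1] (array([0.533 , 0.3302, 1.5068]), np.float64(0.9646407632892513))
block [0, 1] (array([0.534 , 0.3278, 1.4744]), np.float64(0.9476996413377016))
top wedge [([130.0, 262.0], 0.95), ([191.3, 244.2], 0.77), ([346.8, 180.6], 0.45)]
top block_w_mouth [([183.3, 245.6], 0.72)]
top block_w [([192.6, 249.0], 0.96), ([202.9, 302.8], 0.85), ([189.1, 245.7], 0.27)]
[{'uv': [133.1, 262.1], 'conf': 0.63}]
side wedge [([306.0, 184.9], 0.75), ([317.3, 190.6], 0.66)]
side block_w_mouth [([267.0, 198.1], 0.81), ([314.7, 192.1], 0.79), ([392.4, 256.3], 0.59), ([423.0, 413.4], 0.4)]
side block_w [([317.1, 217.8], 0.65), ([277.3, 223.8], 0.6), ([333.3, 431.9], 0.49)]
[{'uv': [302.9, 186.0], 'conf': 0.62}, {'uv': [319.1, 184.8], 'conf': 0.55}]
```

```bash
cat > mv.py <<'E'
from h import *
np.set_printoptions(precision=4,suppress=True)
def plan(pt,Rt,p0=None,R0=None,vmax=.045,wmax=8,n=None):
    s=env.get_state()
    p0=s['tcp_pos'] if p0 is None else p0; R0=q2R(s['orientation']) if R0 is None else R0
    rv=R.from_matrix(R0.T@Rt).as_rotvec(); D=np.array(pt)-p0
    n=n or max(1,int(np.ceil(max(np.linalg.norm(D)/vmax,np.degrees(np.linalg.norm(rv))/wmax))))
    w=rv/n; S=sum(R0@R.from_rotvec(k*w).as_matrix() for k in range(n)); d=np.linalg.solve(S,D)
    print(n,'rows:',np.round(d/.25,4).tolist(),np.round(w/np.pi,4).tolist(),'D',D,'deg',np.degrees(rv))
def toolR(yaw,tilt=0): # tool y along wedge +x, z along -wedge z
    W=R.from_euler('z',yaw).as_matrix()@R.from_euler('y',-tilt).as_matrix()
    return np.c_[W[:,1],W[:,0],-W[:,2]]
E
python3 - <<'E'
from mv import *
C=[cam('top'),cam('side')]
print(tri(C[0],(181.7,243),C[1],(317.4,168.)), onz(C[0],(181.7,243),.16),onz(C[1],(317.4,168.),.16))
print('knob',tri(C[0],(357,186),C[1],(398,288)))
print(toolR(1.84,np.radians(35)))
plan([.534,.329,.23],toolR(1.49))
E
```

```text
(array([0.535 , 0.3257, 0.1585]), np.float64(0.0006350346959542087)) [0.5345 0.3254 0.16  ] [0.5351 0.3232 0.16  ]
knob (array([ 0.6619, -0.0608,  0.103 ]), np.float64(0.0003014251824399989))
[[-0.964  -0.2179 -0.1526]
 [-0.266   0.7896  0.5529]
 [ 0.      0.5736 -0.8192]]
10 rows: [-0.1546, -0.054, 0.0005] [0.0, 0.0, -0.008] D [ 0.3472 -0.2149 -0.0013] deg [  0.0036   0.0027 -14.3251]
```

Call:
jog_arm([
  [[-0.1546,-0.054,0,0,0,-0.008,0],[-0.1546,-0.054,0,0,0,-0.008,0],[-0.1546,-0.054,0,0,0,-0.008,0],[-0.1546,-0.054,0,0,0,-0.008,0],[-0.1546,-0.054,0,0,0,-0.008,0],[-0.1546,-0.054,0,0,0,-0.008,0],[-0.1546,-0.054,0,0,0,-0.008,0],[-0.1546,-0.054,0,0,0,-0.008,0],[-0.1546,-0.054,0,0,0,-0.008,0],[-0.1546,-0.054,0,0,0,-0.008,0],[0,0,0,0,0,0,0],[0,0,0,0,0,0,0]],
])

```text
clock: 3.2
tcp_pos: [0.5347, 0.3284, 0.2307]
orientation: [-0.001, 0.041, 0.999, -0.0]
wrist_force: [-0.5, -0.3, 0.2]
finger_gap: 0.0858
grip_force: 0.0
```

Run:
```python
from mv import *
s=env.get_state();print(s['tcp_pos'],s['orientation'],s['joint_pos'])
plan([.5345,.3262,.23],toolR(1.49)); 
c=cam('side'); cv2.imwrite('pics/g1.png',cv2.resize(c['pixels'][130:230,250:390,::-1],(800,571)))
print(proj(c,[[.5345,.3262,.16],s['tcp_pos']]))
```

```text
[0.5347 0.3284 0.2307] [-0.0005  0.0408  0.9992 -0.0001] [0.4228 0.4192 0.1984 1.351  0.0004 0.5045]
1 rows: [-0.0001, -0.0087, 0.0027] [-0.0001, -0.0003, -0.0003] D [-0.0002 -0.0022 -0.0007] deg [-0.0098 -0.0623 -0.0519]
[[317.0685 167.4227]
 [316.3177 141.5627]]
```

View pics/g1.png

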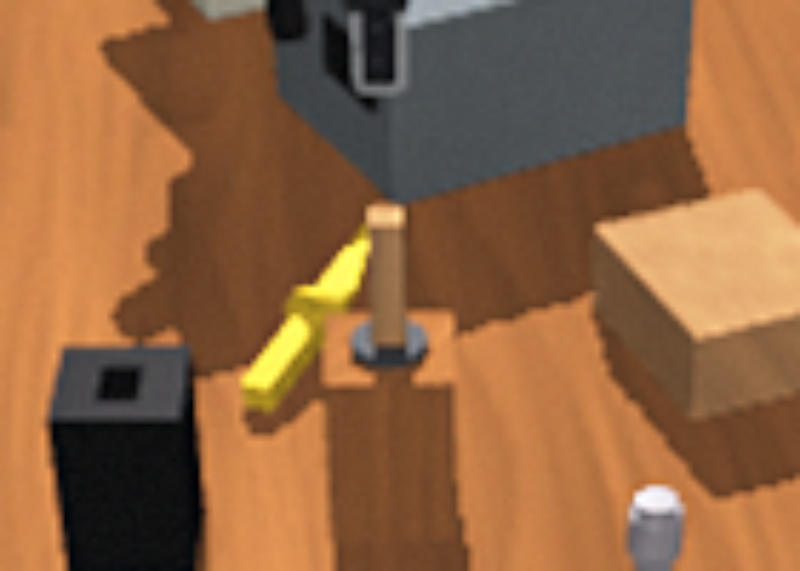

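The gripper (finger at about (316,145)) sits directly over the square handle (top at about (317,167)). I go down and grip.

Call:
jog_arm([
  [[0,-0.0087,0.1,0,0,0,0],[0,0,0.12,0,0,0,0],[0,0,0.12,0,0,0,0],[0,0,0.14,0,0,0,0],[0,0,0,0,0,0,0],[0,0,0,0,0,0,120],[0,0,0,0,0,0,230],[0,0,0,0,0,0,255],[0,0,0,0,0,0,255],[0,0,0,0,0,0,255],[0,0,0,0,0,0,255],[0,0,0,0,0,0,255],[0,0,0,0,0,0,255]],
], force=60)

```text
clock: 4.55
tcp_pos: [0.5346, 0.3273, 0.1126]
orientation: [0.001, 0.04, 0.999, 0.001]
wrist_force: [-0.9, -0.8, 6.7]
finger_gap: 0.0152
grip_force: 58.8
```

Call:
jog_arm([
  [[0,0,-0.04,0,0,0,255],[0,0,-0.12,0,0,0,255],[0,0,-0.14,0,0,0,255],[0,0,-0.14,0,0,0,255],[0,0,-0.14,0,0,0,255],[0,0,-0.06,0,0,0,255],[0,0,0,0,0,0,255],[0,0,0,0,0,0,255]],
], force=100)

```text
clock: 5.35
tcp_pos: [0.5338, 0.3268, 0.2708]
orientation: [-0.0, 0.04, 0.999, -0.0]
wrist_force: [0.3, 0.3, -1.2]
finger_gap: 0.0152
grip_force: 97.3
```

Run:
```python
from mv import *
s=env.get_state();print(s['tcp_pos'],s['orientation'],s['wrist_force'],s['ft_torque'])
c=cam('side');t=cam('top')
p=s['tcp_pos'];Rt=q2R(s['orientation']);W=np.c_[Rt[:,1],Rt[:,0],-Rt[:,2]]; o=p-W[:,2]*.0226
pts=o+np.array([[-.009,0,-.076],[8e-3,0,-.026],[0,0,.07],[0,0,0],[.018,0,0],[-.018,0,0]])@W.T
print(proj(c,pts),proj(t,pts))
a=c['pixels'][60:240,200:440,::-1].copy();a=cv2.resize(a,None,fx=3.33,fy=3.33,interpolation=cv2.INTER_CUBIC)
for q in proj(c,pts): cv2.circle(a,(int((q[0]-200+.5)*3.33),int((q[1]-60+.5)*3.33)),3,(0,0,255),-1)
cv2.imwrite('pics/g2.png',a[:600,:800])
ST=R.from_euler('z',1.84).as_matrix(); seat=np.array([.6509,-.0183,.143])
u=ST@[-.5736,0,.8192];n=ST@[.8192,0,.5736]
np.savez('st.npz',seat=seat,u=u,n=n)
# TCP: tip at arc s, clearance g
f=lambda sx,g: seat+u*(sx+.076+.0226)+n*(.02+g)
print(f(.012,.03),f(.012,.0))
plan(f(.03,.06),toolR(1.84,np.radians(35)))
```

```text
[0.5338 0.3268 0.2708] [-0.0003  0.0398  0.9992 -0.0001] [ 0.3336  0.2787 -1.1967] [-0.0298  0.0684  0.0051]
[[316.6284 164.8884]
 [316.0985 143.5391]
 [314.9947 107.2354]
 [315.8123 135.2497]
 [315.8158 131.926 ]
 [315.8088 138.6611]] [[184.1025 242.9449]
 [170.9701 239.735 ]
 [164.015  233.9935]
 [172.0885 238.4274]
 [163.1506 237.9327]
 [181.027  238.9222]]
[ 0.6569 -0.04    0.2623] [ 0.6634 -0.0637  0.2451]
9 rows: [-0.0412, -0.1545, -0.0553] [-0.0214, 0.0037, -0.012] D [ 0.1199 -0.3528  0.0248] deg [-34.6956   5.9361 -19.4101]
```

View pics/g2.png

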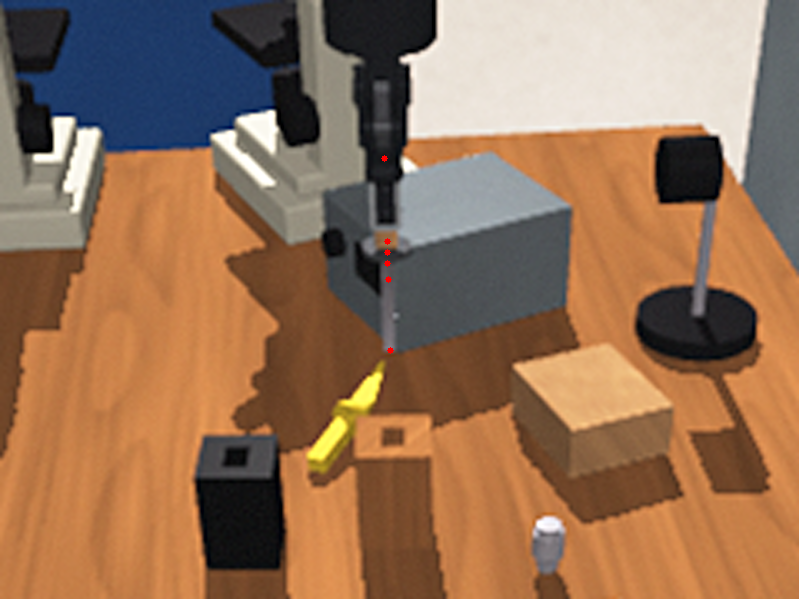

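The wedge is in the grip, its tip at crop (390,351), within a pixel or two of the prediction. The empty well is at crop (393,436). Next I tilt it and carry it to above the shaft.

Run:
```python
from mv import *
z=np.load('st.npz');f=lambda sx,g: z['seat']+z['u']*(sx+.0986)+z['n']*(.02+g)
plan(f(.03,.06),toolR(1.84,np.radians(35)),n=14)
```

```text
14 rows: [-0.0257, -0.0991, -0.0368] [-0.0138, 0.0024, -0.0077] D [ 0.1199 -0.3528  0.0248] deg [-34.6956   5.9361 -19.4101]
```

Call:
jog_arm([
  [[-0.0257,-0.0991,-0.0368,-0.0138,0.0024,-0.0077,255],[-0.0257,-0.0991,-0.0368,-0.0138,0.0024,-0.0077,255],[-0.0257,-0.0991,-0.0368,-0.0138,0.0024,-0.0077,255],[-0.0257,-0.0991,-0.0368,-0.0138,0.0024,-0.0077,255],[-0.0257,-0.0991,-0.0368,-0.0138,0.0024,-0.0077,255],[-0.0257,-0.0991,-0.0368,-0.0138,0.0024,-0.0077,255],[-0.0257,-0.0991,-0.0368,-0.0138,0.0024,-0.0077,255],[-0.0257,-0.0991,-0.0368,-0.0138,0.0024,-0.0077,255],[-0.0257,-0.0991,-0.0368,-0.0138,0.0024,-0.0077,255],[-0.0257,-0.0991,-0.0368,-0.0138,0.0024,-0.0077,255],[-0.0257,-0.0991,-0.0368,-0.0138,0.0024,-0.0077,255],[-0.0257,-0.0991,-0.0368,-0.0138,0.0024,-0.0077,255],[-0.0257,-0.0991,-0.0368,-0.0138,0.0024,-0.0077,255],[-0.0257,-0.0991,-0.0368,-0.0138,0.0024,-0.0077,255],[0,0,0,0,0,0,255],[0,0,0,0,0,0,255],[0,0,0,0,0,0,255]],
])

```text
clock: 7.15
tcp_pos: [0.6534, -0.0252, 0.2955]
orientation: [-0.04, -0.129, 0.945, 0.299]
wrist_force: [-0.3, 0.1, 0.1]
finger_gap: 0.0149
grip_force: 97.7
```

```bash
cat > look.py <<'E'
import sys
from mv import *
z=np.load('st.npz');seat,u,n=z['seat'],z['u'],z['n'];f=lambda sx,g: seat+u*(sx+.0986)+n*(.02+g)
s=env.get_state();p=s['tcp_pos'];Rt=q2R(s['orientation']);W=np.c_[Rt[:,1],Rt[:,0],-Rt[:,2]]
y=np.cross(n,-u); y=np.cross(u,n)
o=p-W[:,2]*.0226; tip=o+W@[-.01,0,-.076]; d=tip-seat
print('tip s,y,g mm',1e3*np.array([d@u,d@y,d@n-.01]),'q',s['joint_pos'],'F u,y,n',[float(s['wrist_force']@k) for k in(u,y,n)],s['clock'],s['finger_gap'])
def pics(name,mark=True):
    C=[cam('top'),cam('side')]; out=[]
    ed=[o+W@np.array(v) for v in ([-.01,0,-.076],[-.01,0,0],[0,0,0])]
    sh=[seat,seat+.02*u,seat+.01*n,seat+.0135*n]
    for c,(x,yy) in zip(C,((290,150),(345,205))):
        k=8 if False else 8
        a=cv2.resize(np.ascontiguousarray(c['pixels'][yy:yy+72,x:x+50,::-1]),(400,576),interpolation=cv2.INTER_CUBIC)
        if mark:
            for q in proj(c,ed): cv2.circle(a,tuple(int(v) for v in (q-[x,yy]+.5)*8),3,(0,0,255),-1)
            for q in proj(c,sh): cv2.circle(a,tuple(int(v) for v in (q-[x,yy]+.5)*8),2,(0,255,0),-1)
        out.append(a)
    cv2.imwrite(f'pics/{name}.png',np.hstack(out))
E
python3 - <<'E'
from look import *
pics('s1')
plan(f(.014,.02),toolR(1.84,np.radians(35)))
E
```

```text
tip s,y,g mm [30.4865 -0.6327 61.7429] q [-0.3782  0.7911  0.8327  2.0137  0.4773 -0.7476] F u,y,n [-0.020419655119030742, 0.30909224221728937, 0.20935016159342948] 7.15 0.01494072606449976
2 rows: [0.0016, -0.0859, 0.035] [0.0002, 0.0002, 0.0005] D [ 0.0061 -0.0244 -0.039 ] deg [0.0556 0.0856 0.1967]
```

View pics/s1.png

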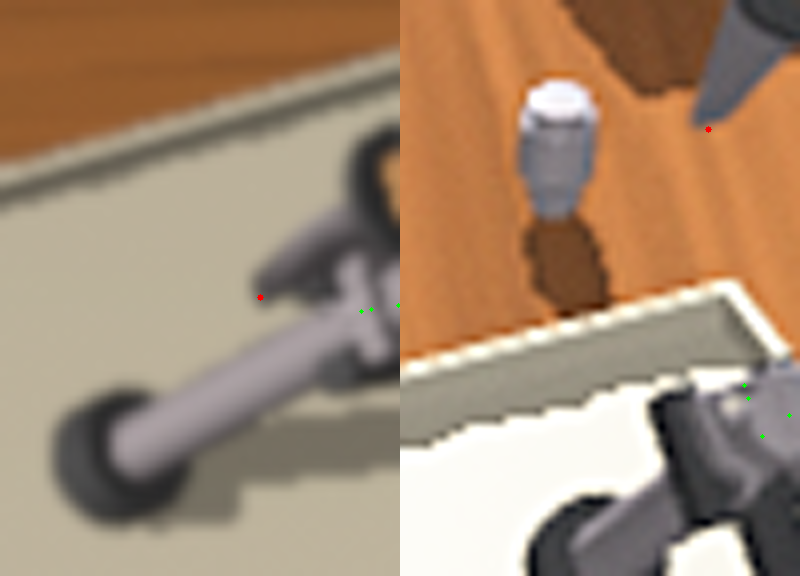

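The top view shows the shaft, clip (about crop (362,308)) and wedge tip (about crop (262,287)) in line with the predictions, to about a pixel. I close in for a better look.

Call:
jog_arm([
  [[0.0008,-0.08,0.03,0,0,0,255],[0.0008,-0.08,0.03,0,0,0,255],[0,-0.04,0.02,0,0,0,255],[0,0,0,0,0,0,255],[0,0,0,0,0,0,255]],
])

```text
clock: 7.75
tcp_pos: [0.661, -0.0545, 0.2498]
orientation: [-0.04, -0.128, 0.945, 0.3]
wrist_force: [-0.0, 0.6, -0.3]
finger_gap: 0.0148
grip_force: 97.7
```

Run:
```python
from look import *
C=[cam('top'),cam('side')]
ed=[o+W@np.array(v) for v in ([-.01,.0045,-.076],[-.01,-.0045,-.076])]
sh=[seat+.0135*n+.0075*y,seat+.0135*n-.0075*y,seat+.02*u+.01*y,seat+.02*u-.01*y]
out=[]
for c,(x,yy) in zip(C,((305,158),(365,232))):
    a=cv2.resize(np.ascontiguousarray(c['pixels'][yy:yy+50,x:x+50,::-1]),(400,400),interpolation=cv2.INTER_CUBIC); b=a.copy()
    for q in proj(c,ed): cv2.circle(a,tuple(int(v) for v in (q-[x,yy]+.5)*8),3,(0,0,255),-1)
    for q in proj(c,sh): cv2.circle(a,tuple(int(v) for v in (q-[x,yy]+.5)*8),3,(0,255,0),-1)
    out.append(a)
cv2.imwrite('pics/s2.png',np.hstack(out))
```

```text
tip s,y,g mm [10.3799 -0.1388 10.8133] q [-0.4117  0.8285  0.7899  1.95    0.4648 -0.781 ] F u,y,n [-0.600670412200139, -0.15444740963212025, 0.2733703603880968] 7.75 0.01478215805665443
```

View pics/s2.png

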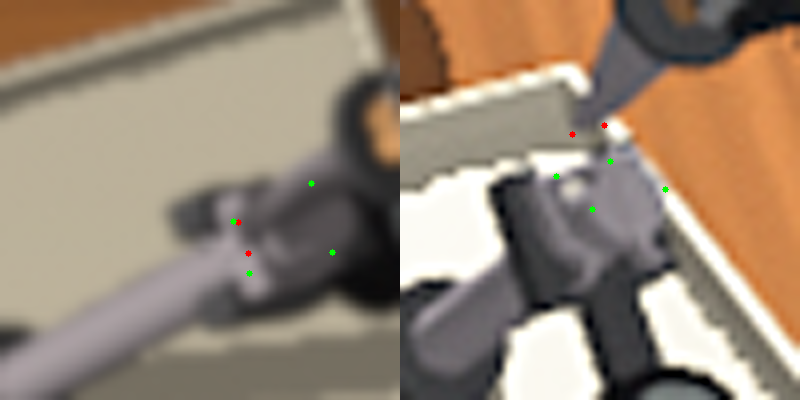

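The side view has the blade tip at crop (586,132), directly above the clip bridge at about (583,169). The top view looks aligned to within about 1–2 px. I check lateral alignment numerically with edge profiles across the shaft and blade.

```bash
cat > prof.py <<'E'
from look import *
def prof(c,P,lat,half=.026):
    t=np.arange(-half,half+1e-9,.0005); uv=proj(c,P+t[:,None]*lat).astype(np.float32)
    v=cv2.remap(c['pixels'].astype(np.float32),uv[None,:,0],uv[None,:,1],cv2.INTER_CUBIC)[0]
    return t*1e3,v
C=dict(top=cam('top'),side=cam('side'))
E
python3 - <<'E'
from prof import *
for nm,c in C.items():
    # silhouettes: lateral direction perpendicular to view & axis
    vd=(seat-c['p'])/np.linalg.norm(seat-c['p'])
    lat=np.cross(u,vd); lat/=np.linalg.norm(lat); lat*=np.sign(lat@y)
    print(nm,'lat.y',lat@y,'lat.n',lat@n)
    print(' shaft')
    for sx in (-.05,-.065,-.08,-.095):
        t,v=prof(c,seat+u*sx,lat); print('  ',sx,np.round(v.mean(1)[::4]).astype(int).tolist())
    print(' blade')
    for zz in (-.07,-.06,-.05,-.04,-.03,-.02):
        x=-.01+(2+16*min(1,(.076+zz)/.05))/2e3
        t,v=prof(c,o+W@[x,0,zz],lat); print('  ',zz,np.round(v.mean(1)[::4]).astype(int).tolist())
E
```

```text
tip s,y,g mm [11.1915 -0.6464 11.5194] q [-0.411   0.8272  0.7911  1.9502  0.4647 -0.781 ] F u,y,n [-1.2988052884559451, -0.0792730890128447, -0.4297575356563607] 7.85 0.014689225837499443
top lat.y 0.9647040904081253 lat.n -0.2637231211581082
 shaft
   -0.05 [173, 173, 173, 173, 173, 174, 172, 165, 156, 157, 162, 164, 160, 153, 143, 126, 109, 108, 135, 162, 165, 149, 125, 111, 107, 108, 108]
   -0.065 [173, 173, 173, 173, 174, 174, 170, 160, 152, 155, 162, 164, 160, 153, 142, 127, 111, 109, 125, 127, 114, 108, 109, 109, 108, 108, 109]
   -0.08 [173, 174, 173, 174, 174, 173, 172, 165, 156, 156, 161, 163, 160, 153, 142, 128, 106, 92, 94, 103, 107, 108, 108, 108, 108, 109, 114]
   -0.095 [174, 174, 174, 173, 173, 173, 172, 165, 156, 156, 161, 164, 160, 152, 143, 127, 107, 92, 94, 103, 108, 108, 108, 109, 116, 134, 155]
 blade
   -0.07 [172, 172, 172, 172, 171, 161, 132, 112, 130, 141, 126, 101, 84, 79, 77, 93, 112, 114, 100, 91, 86, 78, 68, 49, 41, 47, 82]
   -0.06 [172, 173, 173, 173, 173, 172, 168, 149, 112, 91, 96, 100, 92, 79, 72, 88, 108, 117, 112, 107, 90, 75, 71, 63, 47, 40, 66]
[... 1268 characters left out ...]
5, 140, 136]
   -0.06 [133, 131, 140, 140, 140, 141, 138, 134, 152, 144, 141, 101, 92, 98, 89, 78, 105, 127, 142, 129, 131, 140, 141, 142, 143, 146, 148]
   -0.05 [137, 138, 138, 136, 135, 136, 136, 138, 138, 141, 112, 93, 99, 99, 101, 96, 106, 132, 148, 143, 141, 138, 137, 133, 133, 136, 138]
   -0.04 [142, 144, 144, 143, 141, 141, 139, 140, 139, 126, 97, 96, 100, 101, 101, 99, 97, 110, 142, 150, 148, 147, 148, 144, 143, 139, 136]
   -0.03 [138, 139, 142, 142, 142, 143, 144, 151, 143, 96, 72, 65, 52, 49, 45, 52, 54, 48, 76, 110, 137, 147, 144, 143, 146, 145, 146]
   -0.02 [139, 137, 138, 137, 137, 145, 133, 75, 43, 58, 62, 63, 67, 66, 66, 66, 66, 62, 65, 54, 56, 92, 132, 146, 140, 137, 139]
```

Edge profiles put the shaft about 1 mm toward −y and 1–1.5 mm lower than the model, relative to the blade. I correct for that and approach the shaft gently.

Call:
jog_arm([
  [[-0.0024,-0.012,-0.006,0,0,0,255],[0,-0.012,0,0,0,0,255],[0,-0.01,0,0,0,0,255],[0,0,0,0,0,0,255],[0,0,0,0,0,0,255],[0,0,0,0,0,0,255]],
])

```text
clock: 8.55
tcp_pos: [0.6639, -0.0617, 0.2467]
orientation: [-0.04, -0.128, 0.945, 0.299]
wrist_force: [-0.6, 0.3, -2.2]
finger_gap: 0.0149
grip_force: 97.7
```

```bash
python3 -c "
from look import *"
```

```text
tip s,y,g mm [12.3141 -1.126   2.6319] q [-0.4188  0.8433  0.8115  1.9585  0.4613 -0.7889] F u,y,n [-2.083388858487017, 0.45911282962425215, -0.9055489164896998] 8.55 0.014864606619556409
```

Call:
jog_arm([
  [[0,-0.004,0,0,0,0,255],[0,0,0,0,0,0,255],[0,-0.004,0,0,0,0,255],[0,0,0,0,0,0,255],[0,0,0,0,0,0,255]],
])

```text
clock: 9.05
tcp_pos: [0.6644, -0.0633, 0.2456]
orientation: [-0.04, -0.128, 0.945, 0.299]
wrist_force: [0.1, -0.5, -1.5]
finger_gap: 0.0146
grip_force: 97.7
```

```bash
python3 -c "
from look import *"
```

```text
tip s,y,g mm [12.3239 -1.1571  0.6275] q [-0.4205  0.8462  0.8143  1.959   0.4606 -0.7906] F u,y,n [-0.940736686498922, 0.05440040384938062, -1.2505682838714527] 9.05 0.014606679152250649
```

Call:
jog_arm([
  [[0,-0.002,0,0,0,0,255],[0,0,0,0,0,0,255],[0,0,0,0,0,0,255]],
])

```text
clock: 9.35
tcp_pos: [0.6645, -0.0636, 0.2453]
orientation: [-0.04, -0.128, 0.945, 0.299]
wrist_force: [-1.2, 1.3, 0.2]
finger_gap: 0.0147
grip_force: 97.7
```

```bash
python3 -c "
from look import *"
```

```text
tip s,y,g mm [12.3439 -1.1829  0.1537] q [-0.4209  0.8469  0.815   1.9592  0.4605 -0.791 ] F u,y,n [-0.7228840865469864, 0.8406280658849119, 1.3775784576730303] 9.35 0.014697904042741395
```

Call:
jog_arm([
  [[0,-0.002,0,0,0,0,255],[0,0,0,0,0,0,255],[0,0,0,0,0,0,255]],
])

```text
clock: 9.65
tcp_pos: [0.6646, -0.0641, 0.245]
orientation: [-0.04, -0.128, 0.945, 0.299]
wrist_force: [0.3, -0.5, -1.3]
finger_gap: 0.0147
grip_force: 97.7
```

```bash
python3 -c "
from look import *"
```

```text
tip s,y,g mm [12.3387 -1.1527 -0.3732] q [-0.4213  0.8476  0.8156  1.9593  0.4603 -0.7915] F u,y,n [-0.7115898697542291, -0.16641603573795236, -1.1811686177986065] 9.65 0.014748553274222998
```

Call:
jog_arm([
  [[0,-0.002,0,0,0,0,255],[0,0,0,0,0,0,255],[0,0,0,0,0,0,255]],
])

```text
clock: 9.95
tcp_pos: [0.6647, -0.0643, 0.2448]
orientation: [-0.04, -0.128, 0.945, 0.299]
wrist_force: [0.5, -0.1, -0.1]
finger_gap: 0.0148
grip_force: 97.7
```

```bash
python3 -c "
from look import *"
```

```text
tip s,y,g mm [12.3502 -1.1677 -0.6981] q [-0.4217  0.8483  0.8163  1.9597  0.4603 -0.7919] F u,y,n [-0.00043393284139229627, -0.45970220198781486, -0.2289660333640953] 9.95 0.01483010503434409
```

Call:
jog_arm([
  [[0,-0.002,0,0,0,0,255],[0,0,0,0,0,0,255],[0,0,0,0,0,0,255]],
])

```text
clock: 10.25
tcp_pos: [0.6648, -0.0645, 0.2447]
orientation: [-0.04, -0.128, 0.945, 0.299]
wrist_force: [-0.2, 1.5, 1.0]
finger_gap: 0.0145
grip_force: 97.7
```

```bash
python3 -c "
from look import *"
```

```text
tip s,y,g mm [12.3188 -1.1867 -0.8933] q [-0.4219  0.8489  0.817   1.9601  0.4605 -0.7924] F u,y,n [-0.04644562079119753, -0.1577564150436334, 1.7892163506627845] 10.25 0.01445307838142303
```

Call:
jog_arm([
  [[0,-0.001,0,0,0,0,255],[0,0,0,0,0,0,255],[0,0,0,0,0,0,255]],
])

```text
clock: 10.55
tcp_pos: [0.6648, -0.0647, 0.2446]
orientation: [-0.04, -0.128, 0.945, 0.299]
wrist_force: [-1.2, 2.3, 1.5]
finger_gap: 0.015
grip_force: 97.8
```

```bash
python3 -c "
from look import *"
```

```text
tip s,y,g mm [12.3495 -1.1777 -1.0998] q [-0.4222  0.8492  0.8174  1.9603  0.4604 -0.7926] F u,y,n [-0.233684595880823, 0.5594811121924254, 2.9499556020754563] 10.55 0.015035841117135915
```

Contact with the shaft is light, about 3 N. Now I slide down under the bridge.

Call:
jog_arm([
  [[0,0,0.008,0,0,0,255],[0,0,0.008,0,0,0,255],[0,0,0.008,0,0,0,255],[0,0,0.008,0,0,0,255],[0,0,0.008,0,0,0,255],[0,0,0,0,0,0,255]],
])

```text
clock: 11.15
tcp_pos: [0.6633, -0.0592, 0.2363]
orientation: [-0.04, -0.128, 0.945, 0.299]
wrist_force: [-0.4, 2.9, 3.1]
finger_gap: 0.0148
grip_force: 98.3
```

```bash
python3 -c "
from look import *"
```

```text
tip s,y,g mm [ 2.3427 -1.2357 -1.2213] q [-0.4161  0.8352  0.7709  1.9244  0.4627 -0.7863] F u,y,n [0.8749295980500645, -0.3400314990729858, 4.121361208558997] 11.15 0.014825857521684888
```

Call:
jog_arm([
  [[0,0,0.008,0,0,0,255],[0,0,0.008,0,0,0,255],[0,0,0.008,0,0,0,255],[0,0,0,0,0,0,255]],
])

```text
clock: 11.55
tcp_pos: [0.6629, -0.0565, 0.2327]
orientation: [-0.038, -0.128, 0.945, 0.299]
wrist_force: [-0.4, -0.5, 10.0]
finger_gap: 0.0148
grip_force: 98.9
```

```bash
python3 -c "
from look import *"
```

```text
tip s,y,g mm [-2.1269 -1.8022 -1.2671] q [-0.4133  0.8267  0.7468  1.9045  0.4645 -0.7826] F u,y,n [8.46745636621704, 0.5176579086099963, 5.4242522892196705] 11.55 0.014774232454164767
```

The rise in push at this depth matches the wedge starting to lift the bridge. I carry on in stages.

Call:
jog_arm([
  [[0,0,0.008,0,0,0,255],[0,0,0.008,0,0,0,255],[0,0,0.008,0,0,0,255],[0,0,0,0,0,0,255]],
])

```text
clock: 11.95
tcp_pos: [0.6623, -0.0536, 0.2285]
orientation: [-0.038, -0.128, 0.945, 0.298]
wrist_force: [0.5, -1.3, 12.1]
finger_gap: 0.0149
grip_force: 99.4
```

Run:
```python
from look import *
C=[cam('top'),cam('side')]
out=[]
for c,(x,yy) in zip(C,((305,158),(365,232))):
    out.append(cv2.resize(np.ascontiguousarray(c['pixels'][yy:yy+50,x:x+50,::-1]),(400,400),interpolation=cv2.INTER_CUBIC))
cv2.imwrite('pics/s3.png',np.hstack(out))
```

```text
tip s,y,g mm [-7.2682 -2.1767 -1.2991] q [-0.4101  0.8191  0.723   1.8849  0.4662 -0.7789] F u,y,n [10.709317918786535, -0.1843616787603982, 5.820648859256902] 11.95 0.014863303151124
```

View pics/s3.png

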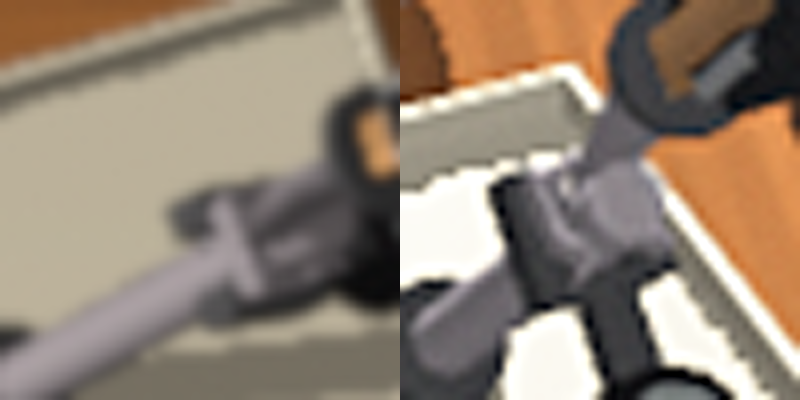

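The side view shows the blade going under the bridge at crop (572,175), and the clip is still seated against the collar. I ease the press, trim sideways and continue.

Call:
jog_arm([
  [[0.002,0.002,0.008,0,0,0,255],[0.001,0.001,0.008,0,0,0,255],[0,0,0.008,0,0,0,255],[0,0,0.008,0,0,0,255],[0,0,0,0,0,0,255]],
])

```text
clock: 12.55
tcp_pos: [0.6603, -0.0489, 0.2216]
orientation: [-0.038, -0.128, 0.945, 0.298]
wrist_force: [1.9, -1.5, 9.2]
finger_gap: 0.0145
grip_force: 99.2
```

```bash
python3 -c "
from look import *"
```

```text
tip s,y,g mm [-15.856   -1.3519  -1.174 ] q [-0.4051  0.8087  0.6865  1.857   0.4675 -0.7739] F u,y,n [8.672902853006331, -1.401930536063215, 3.718125013583169] 12.55 0.014483479250558921
```

Call:
jog_arm([
  [[0,0,0.008,0,0,0,255],[0,0,0.008,0,0,0,255],[0,0,0.008,0,0,0,255],[0,0,0.008,0,0,0,255],[0,0,0,0,0,0,255]],
])

```text
clock: 13.05
tcp_pos: [0.659, -0.0444, 0.2149]
orientation: [-0.038, -0.128, 0.945, 0.298]
wrist_force: [1.1, -1.3, 8.9]
finger_gap: 0.0147
grip_force: 99.2
```

```bash
python3 -c "
from look import *"
```

```text
tip s,y,g mm [-24.0612  -1.2445  -1.1344] q [-0.4001  0.8012  0.6562  1.8324  0.4694 -0.7689] F u,y,n [8.204583035612949, -0.7341421154215625, 3.860881224047928] 13.05 0.014652028016142906
```

Call:
jog_arm([
  [[0,0,0.008,0,0,0,255],[0,0,0.008,0,0,0,255],[0,0,0.008,0,0,0,255],[0,0,0.008,0,0,0,255],[0,0,0.008,0,0,0,255],[0,0,0,0,0,0,255]],
])

```text
clock: 13.65
tcp_pos: [0.657, -0.0383, 0.2057]
orientation: [-0.039, -0.129, 0.945, 0.299]
wrist_force: [-0.3, 2.4, 4.7]
finger_gap: 0.0147
grip_force: 98.2
```

```bash
python3 -c "
from look import *"
```

```text
tip s,y,g mm [-35.263   -0.8203  -1.036 ] q [-0.3932  0.7936  0.6192  1.8023  0.4716 -0.7625] F u,y,n [2.543240169670053, -0.3738884271154101, 4.633184003692609] 13.65 0.014664703507001171
```

Call:
jog_arm([
  [[0,0,0.008,0,0,0,255],[0,0,0.008,0,0,0,255],[0,0,0.008,0,0,0,255],[0,0,0,0,0,0,255]],
])

```text
clock: 14.05
tcp_pos: [0.6556, -0.0345, 0.2]
orientation: [-0.04, -0.129, 0.945, 0.299]
wrist_force: [-0.4, 3.2, 2.0]
finger_gap: 0.0151
grip_force: 97.8
```

Run:
```python
from look import *
for n in('top','side'):
    c=cam(n)
    for t in('clip','bridge'): print(n,t,[(np.round(x['uv']),round(x['conf'],2)) for x in spotter.landmark_of(t,n)])
```

```text
tip s,y,g mm [-42.245   -0.31    -0.9174] q [-0.389   0.7898  0.5977  1.7848  0.4729 -0.7586] F u,y,n [-0.18416508264688242, -0.5010034550684385, 3.7054111148079105] 14.05 0.015078306487096196
top clip [(array([336., 189.]), 0.4)]
top bridge [(array([332., 188.]), 0.65)]
side clip [(array([390., 253.]), 0.55), (array([378., 296.]), 0.43)]
side bridge [(array([371., 286.]), 0.61), (array([382., 247.]), 0.49), (array([264., 369.]), 0.34)]
```

The push has dropped to zero, so the clip has let go. I lift the blade off the shaft along its normal.

Call:
jog_arm([
  [[0,0.02,0,0,0,0,255],[0,0.03,0,0,0,0,255],[0,0.04,0,0,0,0,255],[0,0.04,0,0,0,0,255],[0,0.04,0,0,0,0,255],[0,0.03,0,0,0,0,255],[0,0,0,0,0,0,255],[0,0,0,0,0,0,255],[0,0,0,0,0,0,255],[0,0,0,0,0,0,255],[0,0,0,0,0,0,255]],
])

```text
clock: 15.45
tcp_pos: [0.6448, 0.0044, 0.2289]
orientation: [-0.04, -0.128, 0.945, 0.299]
wrist_force: [-1.0, 0.1, -0.0]
finger_gap: 0.0143
grip_force: 97.7
```

Run:
```python
from look import *
C=[cam('top'),cam('side')]
for n_ in('top','side'):
    print(n_,[(np.round(x['uv']),round(x['conf'],2)) for x in spotter.find_in('clip',n_)])
a=cv2.resize(C[0]['pixels'][140:260,250:380,::-1],(400,370),interpolation=cv2.INTER_CUBIC)
b=cv2.resize(C[1]['pixels'][225:345,310:440,::-1],(400,370),interpolation=cv2.INTER_CUBIC)
cv2.imwrite('pics/s4.png',np.hstack([a,b]))
```

```text
tip s,y,g mm [-41.7415  -0.2768  48.7967] q [-0.3438  0.7268  0.553   1.7812  0.4908 -0.7108] F u,y,n [-0.22172664320222144, 0.9169681907505753, 0.2874347030294913] 15.45 0.014345715117512972
top [(array([299., 194.]), 0.49), (array([319., 186.]), 0.19)]
side [(array([382., 276.]), 0.44)]
```

View pics/s4.png

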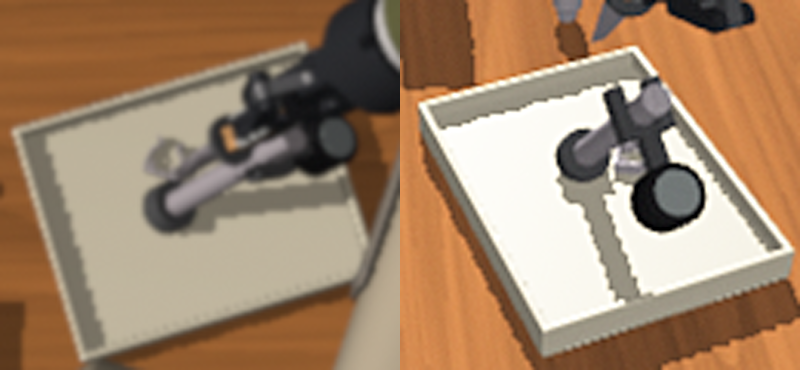

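The clip lies in the tray (top crop (165,155), side crop (630,160)) and the blade is clear. Now I take the wedge back.

Run:
```python
from mv import *
plan([.5342,.327,.275],toolR(1.491),n=14)
```

```text
14 rows: [0.0221, 0.0959, 0.0191] [0.0138, -0.0024, 0.0077] D [-0.1106  0.3224  0.0458] deg [34.7863 -6.0604 19.4083]
```

Call:
jog_arm([
  [[0.0221,0.0959,0.0191,0.0138,-0.0024,0.0077,255],[0.0221,0.0959,0.0191,0.0138,-0.0024,0.0077,255],[0.0221,0.0959,0.0191,0.0138,-0.0024,0.0077,255],[0.0221,0.0959,0.0191,0.0138,-0.0024,0.0077,255],[0.0221,0.0959,0.0191,0.0138,-0.0024,0.0077,255],[0.0221,0.0959,0.0191,0.0138,-0.0024,0.0077,255],[0.0221,0.0959,0.0191,0.0138,-0.0024,0.0077,255],[0.0221,0.0959,0.0191,0.0138,-0.0024,0.0077,255],[0.0221,0.0959,0.0191,0.0138,-0.0024,0.0077,255],[0.0221,0.0959,0.0191,0.0138,-0.0024,0.0077,255],[0.0221,0.0959,0.0191,0.0138,-0.0024,0.0077,255],[0.0221,0.0959,0.0191,0.0138,-0.0024,0.0077,255],[0.0221,0.0959,0.0191,0.0138,-0.0024,0.0077,255],[0.0221,0.0959,0.0191,0.0138,-0.0024,0.0077,255],[0,0,0,0,0,0,255],[0,0,0,0,0,0,255],[0,0,0,0,0,0,255]],
])

```text
clock: 17.35
tcp_pos: [0.5341, 0.3264, 0.275]
orientation: [-0.0, 0.04, 0.999, 0.0]
wrist_force: [0.4, -0.7, -0.9]
finger_gap: 0.0149
grip_force: 98.0
```

Run:
```python
from mv import *
plan([.5346,.3273,.275],toolR(1.491),n=1)
plan([.5346,.3273,.2],toolR(1.491),n=2)
C=[cam('top'),cam('side')]
for n_,c in zip(('top','side'),C):
    s=env.get_state();Rt=q2R(s['orientation']);o=s['tcp_pos']+Rt[:,2]*.0226
    print(n_,proj(c,[o+Rt@[0,-.009,.076]]),[(np.round(x['uv'],1),round(x['conf'],2)) for x in spotter.landmark_of('wedge_tip',n_)])
```

```text
1 rows: [-0.0018, 0.0038, 0.0002] [0.0, -0.0001, -0.0] D [ 0.0005  0.0009 -0.    ] deg [ 0.0078 -0.0102 -0.0081]
2 rows: [-0.0009, 0.0019, 0.1501] [0.0, -0.0, -0.0] D [ 0.0005  0.0009 -0.075 ] deg [ 0.0078 -0.0102 -0.0081]
top [[184.0895 242.3712]] [(array([184.2, 242.6]), 0.62)]
side [[316.8959 163.4537]] [(array([314. , 166.4]), 0.79), (array([313.5, 167.2]), 0.65)]
```

Call:
jog_arm([
  [[-0.0018,0.0038,0.1,0,0,0,255],[0,0,0.1,0,0,0,255],[0,0,0.1,0,0,0,255],[0,0,0.03,0,0,0,255],[0,0,0.03,0,0,0,255],[0,0,0.03,0,0,0,255],[0,0,0.03,0,0,0,255],[0,0,0,0,0,0,255]],
])

```text
clock: 18.35
tcp_pos: [0.5343, 0.3278, 0.1694]
orientation: [-0.0, 0.04, 0.999, -0.0]
wrist_force: [-0.3, -0.6, -0.3]
finger_gap: 0.015
grip_force: 98.0
```

Call:
jog_arm([
  [[0,0,0.03,0,0,0,255],[0,0,0.03,0,0,0,255],[0,0,0.03,0,0,0,255],[0,0,0.03,0,0,0,255],[0,0,0,0,0,0,255]],
])

```text
clock: 18.85
tcp_pos: [0.5336, 0.3276, 0.1383]
orientation: [-0.001, 0.04, 0.999, -0.001]
wrist_force: [-0.4, -0.7, -1.4]
finger_gap: 0.0151
grip_force: 98.0
```

In the well with no resistance. 26 mm to go.

Call:
jog_arm([
  [[0,0,0.03,0,0,0,255],[0,0,0.03,0,0,0,255],[0,0,0.02,0,0,0,255],[0,0,0.01,0,0,0,255],[0,0,0.006,0,0,0,255],[0,0,0,0,0,0,255],[0,0,0,0,0,0,255]],
])

```text
clock: 19.55
tcp_pos: [0.5347, 0.328, 0.1162]
orientation: [0.0, 0.04, 0.999, 0.0]
wrist_force: [0.2, 0.2, -0.6]
finger_gap: 0.0149
grip_force: 98.0
```

Call:
jog_arm([
  [[0,0,0.006,0,0,0,255],[0,0,0,0,0,0,255],[0,0,0.004,0,0,0,255],[0,0,0,0,0,0,255],[0,0,0,0,0,0,255]],
])

```text
clock: 20.05
tcp_pos: [0.5345, 0.3279, 0.1134]
orientation: [-0.0, 0.04, 0.999, 0.0]
wrist_force: [0.6, -0.5, -0.8]
finger_gap: 0.0148
grip_force: 98.0
```

Call:
jog_arm([
  [[0,0,0.004,0,0,0,255],[0,0,0,0,0,0,255],[0,0,0,0,0,0,255]],
])

```text
clock: 20.35
tcp_pos: [0.5346, 0.328, 0.1127]
orientation: [0.0, 0.04, 0.999, 0.0]
wrist_force: [-0.3, 0.7, 0.9]
finger_gap: 0.0148
grip_force: 98.3
```

Call:
jog_arm([
  [[0,0,0.002,0,0,0,255],[0,0,0,0,0,0,255],[0,0,0,0,0,0,190],[0,0,0,0,0,0,150],[0,0,0,0,0,0,100],[0,0,0,0,0,0,40],[0,0,0,0,0,0,0],[0,0,0,0,0,0,0],[0,0,0,0,0,0,0],[0,0,0,0,0,0,0],[0,0,0,0,0,0,0]],
], force=20)

```text
clock: 21.45
tcp_pos: [0.5346, 0.328, 0.112]
orientation: [0.0, 0.04, 0.999, 0.0]
wrist_force: [0.3, 0.7, 0.4]
finger_gap: 0.0855
grip_force: 0.0
```

Call:
jog_arm([
  [[0,0,-0.08,0,0,0,0],[0,0,-0.12,0,0,0,0],[0,0,-0.15,0,0,0,0],[0,0,-0.15,0,0,0,0],[0,0,-0.1,0,0,0,0],[0.18,0.1,0,0,0,0,0],[0.18,0.1,0,0,0,0,0],[0.18,0.1,0,0,0,0,0],[0,0,0,0,0,0,0],[0,0,0,0,0,0,0],[0,0,0,0,0,0,0]],
])

```text
clock: 22.55
tcp_pos: [0.4102, 0.4107, 0.262]
orientation: [0.0, 0.04, 0.999, 0.0]
wrist_force: [0.7, 0.0, 0.5]
finger_gap: 0.0857
grip_force: 0.0
```

Run:
```python
from mv import *
C=[cam('top'),cam('side')]
f=lambda c,x,y,w,h:cv2.resize(np.ascontiguousarray(c['pixels'][y:y+h,x:x+w,::-1]),(400,300),interpolation=cv2.INTER_CUBIC)
cv2.imwrite('pics/end.png',np.vstack([np.hstack([f(C[0],150,214,80,60),f(C[1],285,155,80,60)]),np.hstack([f(C[0],240,150,140,105),f(C[1],310,235,140,105)])]))
```

```text
(no output)
```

View pics/end.png

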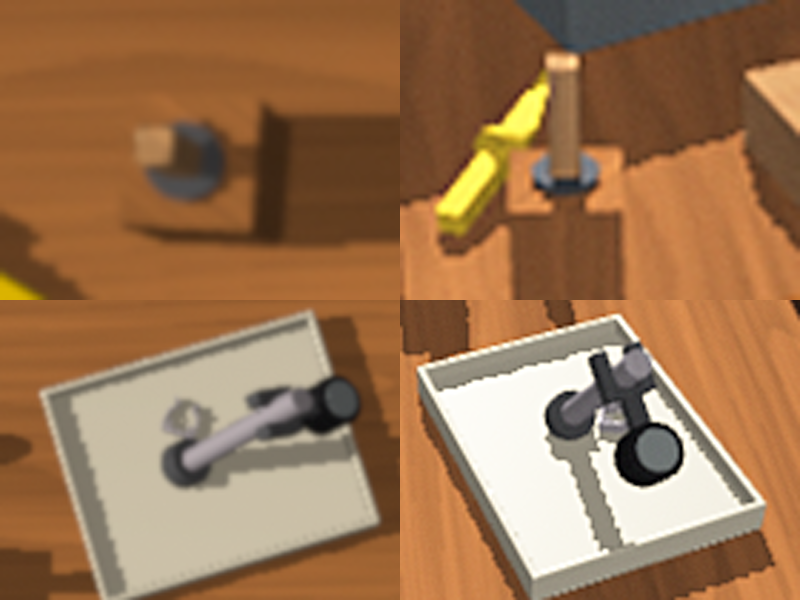

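The wedge stands upright in its block with the guard seated (side crop (565,175)), the same as at the start. The clip lies in the tray (top crop (188,418)), the shaft is bare and the robot is clear, so I hand in.

```bash
python3 -c "
from workcell import ticket
print(ticket.hand_in())"
```

```text
the job is handed in; nothing more can be done
None
```

The clip is off the shaft and lying in the tray, the wedge is back upright in its own block with the guard seated, and the job is handed in at about 23 s on the robot's clock; no verdict was returned.

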